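# Load the keyed nest into the pencil assembly fixture

### The arm

A 6-joint arm with a two-finger parallel gripper is mounted at the origin on the work surface. World frame = base frame: x ahead of the robot, y to its left, z up, the work surface at z = 0. Lengths are in mm, angles in rad, forces in N, time in s.
With the tool pointing down it reaches from about 275 to 875 mm from the base axis. Payload 12.5 kg.
Tool frame: the origin (TCP) lies midway between the tips of the shut fingers; the grasp point (between the pads) lies robot.tcp_to_grasp behind it (robot.tcp_to_grasp is the distance from the TCP to the grasp point, in mm); z points along the fingers, y is the line along which they close (so a half turn about z gives the same grasp; the last joint's range is limited). The gripper opens to 85 mm and grips with 20 to 120 N. Pads are 22 mm wide; open, the fingers measure 114 mm over their backs; the gripper's body (76 mm by 85 mm) begins 54 mm behind the grasp point. The pads swing forward as they close: fully open they stand 13 mm farther back than shut.
Start: joints at [1.076, 0.351, 1.652, -0, 1.139, -0.085], TCP at [219.102, 504.459, 197.49] pointing down, gripper open.
Joint ranges: [-2.75, 2.75], [-0.79, 2.1], [0.01, 2.65], [-1.57, 4.71], [0.07, 3.14], [-2.87, 2.87]. Speed limits (rad/s): [2.22, 2.22, 2.79, 3.14, 3.14, 3.14].

### API

Orientations are given as a unit quaternion [w, x, y, z].
In Python, from workcell import robot gives the robot as it stands.
- The arm moves only by the tool carry_out, never from a script. Its argument "moves" is one flat list of numbers, 5 for each row, row after row: the shift along the world's x, y, z in m, then the turn about the world's z in degrees, then the opening, from -1 (shut) to 1 (fully open). In form: [x, y, z, twist, grip, x, y, z, twist, grip, ...]. A call has 1 to 12 rows; each row shifts and turns the commanded pose from where the row before left it; what a row does not reach is not made up. A row lasts 1/10 s, in which the tool goes at most 50 mm and 8.59 degrees, less where a joint would pass 70% of its speed; a pose out of reach is approached as far as the arm can. A call is refused whole if a number of a shift passes 0.05 or a number of a turn 8.59, either way. A call with a gripper value outside its range is refused whole. The fingers move at their own pace and stop on an object; "grip_force" is the grip in N (left out, the last holds). Time passes only in rows, so rows that do not move let the fingers close. It gives the time, the measured TCP pose, the force, the opening and the grip force at its end, in the units of the state.
- robot.read_state(): the state, without advancing time (a new reading comes with each control period).
- robot.capture(name): name is "scene" or "top"; returns a dict with "image" (384x512x3 uint8, red, green, blue), "fx", "fy", "cx", "cy" (pixels), "xyz" and "orientation" of the camera in the world. Camera axes: x right, y down, z forward; pixel columns grow to the right and rows downward; lengths in mm; the calibration is good to about 2 mm. A picture is of the moment at which its call begins. There is no depth.
- robot.job_done(): hands the job in; it is judged then, once.
The state is a dict: "time_s": time; "joint_positions": joint angles; "qvel": joint speeds; "joint_torque": joint torques, N m; "eef_pos": TCP position; "eef_rot": TCP orientation; "ft_force": force on the tool from outside, world axes, zero at the start; "moment": the same for the moment, N m; "grip_width": finger opening in mm; "grip_force": force on a finger pad.
Only numpy, scipy, OpenCV 4.12 (cv2) and the standard library are available. Lean on these libraries where they do the work, as an engineer would, in place of code of your own. Each camera call takes 0.05 s, during which the arm holds its last target. There are 200 camera calls.

### The job

Get the pencil fixture ready: take the frosted grip sleeve that is parked in the fixture's round pocket and put it in the white bowl, slide the organiser's clear door fully open and leave it open, then lift out the orange keyed nest disc and seat it in the pocket, turning it under light pressure until its key drops into the slot and it lies flat and fully home, flush with the collar. Be gentle, let go of everything, and leave the bowl standing and all the other things undisturbed.

Things in the scene. Friction and masses are not known exactly. Their poses are not given: they have to be found in the camera images.
- fixture: fixed fixture: aluminium base plate 120 x 104 x 8 mm with a dark blue collar (about 92 mm across, 12 mm high, top 20 mm above the table) round a pocket 59 mm in diameter, 12 mm deep. A key slot 13 mm wide runs right through the collar towards +x. Origin: centre of the underside, on the pocket's axis; z up. Position and yaw vary; may be left or right
- pocket (a point): centre of the pocket's floor, 8 mm above the table; axes as the fixture (+x towards the key slot). The nest fits with 1.5 mm clearance all round and 1.5 mm each side of its key; fully home, its underside is on this floor and its disc's top face flush with the collar
- nest: orange disc, 60 g: foot 56 mm wide, 12 mm thick, chamfered below; key tab 10 mm wide reaching 38 mm from the axis along +x; on top a grip fin, 12 mm thick (y), 40 mm long (x), 12 to 42 mm above the underside. Origin: centre of underside, z up. Starts flat on the floor of the organiser's +y bay, under the door, yaw within 0.8 rad of the organiser's
- sleeve: loose frosted grip sleeve, tube 14 mm outside, 9 mm bore, 44 mm tall, 14 g, standing upright on the pocket's floor at the start (top 52 mm above the table). Origin: centre of its lower end; z along its axis
- sleeve_mid (a point): middle of that sleeve, 22 mm above its lower end, on its axis
- bowl: loose white melamine bowl standing on the table, rim 130 mm in diameter, 50 mm high, 160 g, wall about 4 mm. Origin: centre of the underside; z up
- organiser: fixed clear open-topped box 130 (x) x 252 (y) x 52 mm high, walls and floor 4 mm, rails to 57 mm along its long sides, split by a middle wall into two bays 122 (x) x 120 mm (y), centred 62 mm either side of the middle. Origin: centre of the underside; z up. Position and yaw vary; may be on the robot's left or right
- door (a joint): travel in m of the clear door that lies level on top of the organiser: 0 = closed over the +y bay, 0.122 = fully open, standing over the other bay. It slides along the organiser's -y with about 1 N of friction and stays where it is left; starts at 0 to 0.02
- door_grip (a point): middle of the blue grip fin on the door: fin 12 mm thick along the organiser's y, 40 mm long along its x, from 56 to 88 mm above the table (the door's top face is at 56 mm), this point 72 mm above the table; it stands in the middle of the door panel (119 x 124 mm) and moves with it; axes as the organiser
- spare_sleeve: second, identical frosted sleeve standing on the table between organiser and fixture: leave it standing. Origin: centre of its lower end
- bottle: amber bottle, 56 mm in diameter, 150 mm tall, loose, nearest to the robot: leave it standing. Origin: centre of its underside
- barrel: graphite-black pencil barrel 105 mm long, 12 mm thick, lying on the table beyond the bowl: leave it. Origin: near its middle, on the table; x along it
- cone_tip: rose-gold cone tip 14 mm in diameter, 22 mm tall, standing in the organiser's -y bay: leave it. Origin: centre of its underside
- eraser: white eraser block 45 x 22 x 12 mm lying in the organiser's -y bay: leave it. Origin: centre of its underside
- lead_case: green lead case 75 x 22 x 11 mm lying on the table: leave it. Origin: centre of its underside
- screwdriver: screwdriver 140 mm long lying on the table along its own x: leave it. Origin: on the table under its middle
Mind the look-alikes: they are no part of the job. Of the things like the fixture, leave any that is red; of the rest the smaller one is meant.

How it is judged:
By the outcome, as a careful person would: the job done as asked, in the order asked, and still so for the second after the job is handed in, with the robot touching nothing.
It also fails if it takes over 72 s, if anything falls off the work surface, if the arm or the gripper's body presses on something with over 40 N, if the wrist force passes 120 N, or if a joint passes its speed limit or range.

## Working session

There is one attempt and no reset: what is moved stays moved. The work goes in short steps, Python scripts to look and compute and a tool call to move; the robot and the scene stay as the last step left them, time stands still between calls to the robot, and variables do not carry over. Pictures are saved under pics/ and viewed, at most 10 in all, crops included, and the job is handed in when it is done.

Besides the shell and the picture viewer there is one more tool, called after "Call:" as name(argument=value, ...) on one line, values as JSON. carry_out: Moves the arm, as the interface text tells. Its arguments: {"type":"object","properties":{"moves":{"type":"array","items":{"type":"number"}},"grip_force":{"type":"number"}},"required":["moves"]}

```bash
mkdir -p pics; cat > h.py <<'E'
import numpy as np,cv2
from scipy.spatial.transform import Rotation as R
from workcell import robot
def cap(n,f=None):
    c=robot.capture(n)
    if f: cv2.imwrite('pics/'+f,cv2.cvtColor(c['image'],cv2.COLOR_RGB2BGR))
    return c
def rot(c):
    w,x,y,z=c['orientation'];return R.from_quat([x,y,z,w]).as_matrix()
def px2w(c,u,v,z):
    d=rot(c)@np.array([(u-c['cx'])/c['fx'],(v-c['cy'])/c['fy'],1]);o=np.array(c['xyz'])
    return o+d*(z-o[2])/d[2]
def w2px(c,p):
    q=rot(c).T@(np.array(p)-np.array(c['xyz']));return c['fx']*q[0]/q[2]+c['cx'],c['fy']*q[1]/q[2]+c['cy']
def st():
    s=robot.read_state()
    w,x,y,z=s['eef_rot'];m=R.from_quat([x,y,z,w]).as_matrix()
    print('t',s['time_s'],'p',np.round(s['eef_pos'],1),'yaw of tool y deg',round(np.degrees(np.arctan2(m[1,1],m[0,1])),2),'z',np.round(m[:,2],3),'w',s['grip_width'],'F',np.round(s['ft_force'],1),'j',np.round(s['joint_positions'],2))
E
python3 - <<'E'
from h import *
for n in('scene','top'):
    c=cap(n,n+'0.png');print(n,c['fx'],c['cx'],c['cy'],c['xyz'],c['orientation'])
    im=cv2.imread('pics/'+n+'0.png');cv2.imwrite('pics/'+n+'0b.png',cv2.resize(im,(800,600),interpolation=cv2.INTER_CUBIC))
st();print(robot.tcp_to_grasp)
E
```

```text
scene 442.12097590102894 255.7410730261599 205.57468864327888 [1176.6073166   539.45685211  742.83020267] [-0.18458289  0.38175363  0.80844867 -0.40817162]
top 440.55813307265373 256.9771105927966 178.03562548208245 [ 245.32330805  -13.44947595 1422.30530575] [-0.06427965  0.71105157 -0.69713211  0.06542641]
t 0.1 p [218.9 504.2 197. ] yaw of tool y deg 66.52 z [-0.001 -0.001 -1.   ] w 85.51935023971862 F [-0.4  0.3  0.4] j [ 1.08  0.35  1.65  0.    1.14 -0.08]
18.700000000000003
```

View pics/top0b.png

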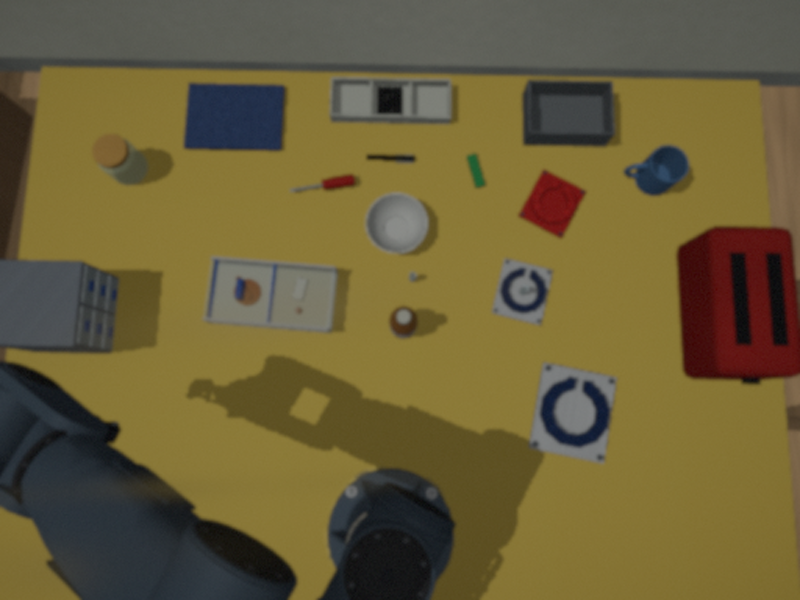

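View pics/scene0b.png

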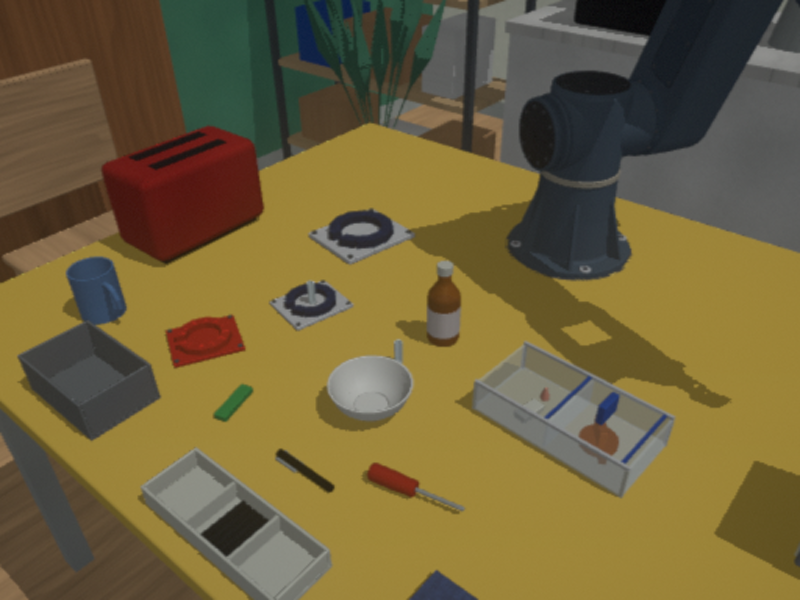

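Top view: small fixture at about (523,291)/800 with the sleeve. The organiser is at (272,294), with its door and the nest in the left (+y world) bay. The bowl is at (398,224). The larger fixture and the red one are decoys. I'll enlarge the small fixture and the organiser.

```bash
python3 - <<'E'
from h import *
t=cv2.imread('pics/top0.png');s=cv2.imread('pics/scene0.png')
def cr(i,x,y,w,h,k): return cv2.resize(i[y:y+h,x:x+w],(400,300),interpolation=cv2.INTER_CUBIC)
a=cr(t,310,160,50,50*3//4+8,8) # 50x45
a=cv2.resize(t[160:214,305:377],(400,300),interpolation=cv2.INTER_CUBIC)
b=cv2.resize(t[155:224,128:220],(400,300),interpolation=cv2.INTER_CUBIC)
c=cv2.resize(s[172:220,166:230],(400,300),interpolation=cv2.INTER_CUBIC)
d=cv2.resize(s[215:323,295:439],(400,300),interpolation=cv2.INTER_CUBIC)
cv2.imwrite('pics/m1.png',np.vstack([np.hstack([a,b]),np.hstack([c,d])]))
E
```

```text
(no output)
```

View pics/m1.png

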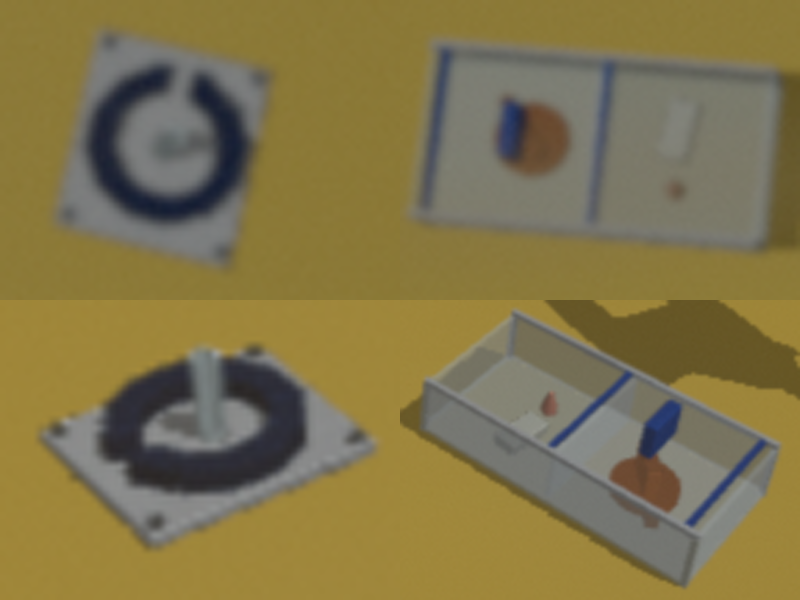

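Enlarged: the slot faces the far side (world +x, slightly -y), and the plate and box corners are clear in both views. Next I'll fit the poses from those corners.

```bash
cat > fit.py <<'E'
from h import *
from scipy.optimize import least_squares
T=robot.capture('top');S=robot.capture('scene')
un=lambda p,s,o:((p[0]+.5)/s-.5+o[0],(p[1]+.5)/s-.5+o[1])
def fit(name,obs,x0):
    # obs: (cam,px,local xyz)
    def f(q,raw=False):
        c,s=np.cos(q[2]),np.sin(q[2]);r=[]
        for cam,p,l in obs:
            w=[q[0]+c*l[0]-s*l[1],q[1]+s*l[0]+c*l[1],l[2]];r+=list(np.subtract(w2px(cam,w),p))
        return np.array(r)
    r=least_squares(f,x0,x_scale=[100,100,.3]);print(name,np.round(r.x,3),'res px',np.round(f(r.x),1));return r.x
def tri(name,pairs):
    A=[];b=[]
    for c,p in pairs:
        d=rot(c)@np.array([(p[0]-c['cx'])/c['fx'],(p[1]-c['cy'])/c['fy'],1]);d/=np.linalg.norm(d);M=np.eye(3)-np.outer(d,d);A.append(M);b.append(M@np.array(c['xyz']))
    print(name,np.round(np.linalg.lstsq(np.vstack(A),np.hstack(b),rcond=None)[0],1))
E
python3 - <<'E'
from fit import *
a=lambda p:un(p,400/72,(305,160));b=lambda p:un(p,400/92,(128,155));c=lambda p:un(p,6.25,(166,172));d=lambda p:un(p,400/144,(295,215))
fo=[(T,a((100,30)),(60,52,8)),(T,a((272,72)),(60,-52,8)),(T,a((232,268)),(-60,-52,8)),(T,a((58,222)),(-60,52,8)),
(S,c((40,137)),(60,-52,8)),(S,c((152,247)),(60,52,8)),(S,c((376,150)),(-60,52,8)),(S,c((262,45)),(-60,-52,8))]
fit('fix all',fo,[450,-300,0]);fit('top',fo[:4],[450,-300,0]);fit('scene',fo[4:],[450,-300,0])
oo=[(T,b((35,40)),(65,126,57)),(T,b((379,68)),(65,-126,57)),(T,b((368,248)),(-65,-126,57)),(T,b((12,215)),(-65,126,57)),
(S,d((25,82)),(65,-126,57)),(S,d((290,240)),(65,126,57)),(S,d((378,147)),(-65,126,57)),(S,d((112,13)),(-65,-126,57))]
fit('org all',oo,[450,200,0]);fit('top',oo[:4],[450,200,0]);fit('scene',oo[4:],[450,200,0])
print('sleeve base/top',px2w(S,*c((213,135)),8).round(1),px2w(S,*c((207,52)),52).round(1))
im=T['image'];i2=S['image']
for cam,n,roi in((T,'top',(128,155,92,69)),(S,'scene',(295,215,144,108))):
    x,y,w,h=roi;im=cam['image'][y:y+h,x:x+w];hsv=cv2.cvtColor(im,cv2.COLOR_RGB2HSV)
    m=cv2.inRange(hsv,(105,120,50),(130,255,255));k,l,s_,ce=cv2.connectedComponentsWithStats(m)
    for i in range(1,k):
        if s_[i,4]>20: print(n,'blue',s_[i],ce[i]+[x,y],px2w(cam,*(ce[i]+[x,y]),72).round(1))
    m=cv2.inRange(hsv,(3,90,60),(14,255,255));k,l,s_,ce=cv2.connectedComponentsWithStats(m)
    for i in range(1,k):
        if s_[i,4]>20: print(n,'orange',s_[i],ce[i]+[x,y],px2w(cam,*(ce[i]+[x,y]),16).round(1))
print('bowl top',px2w(T,398/1.5625,222/1.5625,50).round(1),'scene',px2w(S,370/1.5625,384/1.5625,50).round(1))
print('bottle',px2w(T,403/1.5625,316/1.5625,150).round(1),'spare',px2w(S,398/1.5625,343/1.5625,44).round(1))
E
```

```text
fix all [ 4.86781e+02 -2.63633e+02 -2.31000e-01] res px [-0.3 -0.3 -0.3 -0.2 -0.9 -0.1 -1.   0.2 -0.5 -0.8 -0.4 -1.2  0.1 -1.2
 -0.8 -0.1]
top [ 4.86483e+02 -2.65701e+02 -2.24000e-01] res px [ 0.2 -0.2  0.2 -0.2 -0.1 -0.1 -0.2  0.5]
scene [ 4.88945e+02 -2.59815e+02 -2.41000e-01] res px [-0.1 -0.1 -0.2 -0.3  0.5 -0.2 -0.2  0.7]
org all [ 4.66194e+02  2.51912e+02 -7.10000e-02] res px [-0.3 -0.9 -0.3 -0.3 -2.3 -0.8 -0.8 -0.5 -1.7 -1.1  0.9 -0.8 -0.4 -0.9
 -0.  -1.7]
top [ 4.64226e+02  2.48898e+02 -6.20000e-02] res px [ 0.4  0.1  0.5  0.  -1.1 -0.5  0.2  0.5]
scene [ 4.68499e+02  2.53792e+02 -7.60000e-02] res px [-1.6 -0.5  1.   0.5  0.   0.3  0.5 -1. ]
sleeve base/top [ 483.4 -262.5    8. ] [ 480.6 -263.7   52. ]
top orange [27 24 11 14 83] [160.21686747 184.55421687] [478.9 299.4  16. ]
scene blue [55 26 28 26 56] [363.625      253.85714286] [480.4 256.6  72. ]
scene blue [ 88  37  13  19 141] [388.65957447 260.45390071] [465.  308.6  72. ]
scene blue [104  51  27  30  67] [412.02985075 280.44776119] [489.  372.4  72. ]
scene orange [52 34  4  7 22] [348.59090909 252.63636364] [441.1 203.1  16. ]
scene orange [ 76  56  25  20 310] [384.12258065 279.69032258] [468.4 309.5  16. ]
bowl top [617.8  -3.6  50. ] scene [618.7   4.7  50. ]
bottle [410.2 -17.3 150. ] spare [511.4 -30.7  44. ]
```

Call:
carry_out(moves=[0.016,-0.048,0,0,0,0.016,-0.048,0,0,0,0.016,-0.048,0,0,0,0.016,-0.048,0,0,0,0.016,-0.048,0,0,0,0.016,-0.048,0,0,0,0.016,-0.048,0,0,0,0.016,-0.048,0,0,0,0.016,-0.048,0,0,0,0.016,-0.048,0,0,0,0.016,-0.048,0,0,0,0.016,-0.048,0,0,0], grip_force=20)

```text
time_s: 1.4
eef_pos: [409.0, -67.0, 197.7]
eef_rot: [0.0, 0.204, 0.979, 0.0]
ft_force: [1.6, 1.1, 0.1]
grip_width: 42.7
grip_force: 0.0
```

Call:
carry_out(moves=[0.0175,-0.048,0,0,0,0.0175,-0.048,0,0,0,0.0175,-0.048,0,0,0,0.0175,-0.049,0,0,0,0,0,-0.04,0,0,0,0,-0.04,0,0,0,0,-0.03,0,0,0,0,0,0,0])

```text
time_s: 2.2
eef_pos: [474.9, -251.5, 84.0]
eef_rot: [-0.003, 0.204, 0.979, 0.001]
ft_force: [-0.9, -0.3, 0.4]
grip_width: 42.8
grip_force: 0.0
```

```bash
python3 - <<'E'
from h import *
st()
s=cap('scene','s1.png');t=cap('top','t1.png')
a=cv2.imread('pics/s1.png');b=cv2.imread('pics/t1.png')
A=cv2.resize(a[130:226,150:246],(400,400),interpolation=cv2.INTER_CUBIC);B=cv2.resize(b[140:220,300:380],(400,400),interpolation=cv2.INTER_CUBIC)
cv2.imwrite('pics/m2.png',np.hstack([A,B]))
p=np.array(robot.read_state()['eef_pos']);print('tcp px',w2px(s,p),w2px(t,p))
E
```

```text
t 2.2 p [ 474.9 -251.5   84. ] yaw of tool y deg 66.51 z [-0.006  0.004 -1.   ] w 42.78074532916766 F [-0.9 -0.3  0.4] j [-0.57  0.48  1.78 -0.    0.89 -1.73]
tcp px (np.float64(201.1034023096168), np.float64(169.8616980841695)) (np.float64(334.8434183171449), np.float64(184.66424225618593))
```

View pics/m2.png

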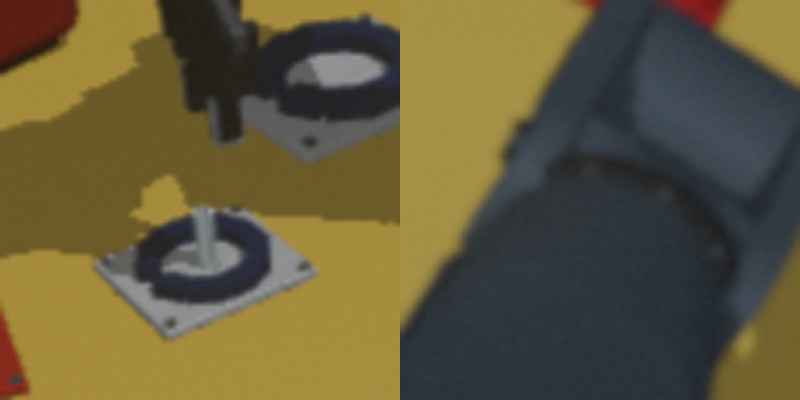

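Scene view: the sleeve stands near the pocket's centre at crop (205,237), and the gripper is still above it and settling. The top view is blocked by the arm.

Call:
carry_out(moves=[0,0,0,0,0.2,0,0,0,0,0.2,0,0,0,0,0.2])

```text
time_s: 2.6
eef_pos: [477.5, -253.0, 88.7]
eef_rot: [0.001, 0.203, 0.979, -0.0]
ft_force: [-0.1, -0.3, 1.7]
grip_width: 51.3
grip_force: 0.0
```

```bash
python3 - <<'E'
from h import *
st()
s=cap('scene','s2.png')
a=cv2.imread('pics/s2.png')
A=cv2.resize(a[140:215,150:250],(800,600),interpolation=cv2.INTER_CUBIC)
p=np.array(robot.read_state()['eef_pos'])
for q in (p,p+[0,0,6],p+[0,0,-31]): 
  u=w2px(s,q);print(u,(np.array(u)-[150,140])*8)
cv2.imwrite('pics/m3.png',A)
E
```

```text
t 2.6 p [ 477.5 -253.    88.7] yaw of tool y deg 66.52 z [ 0.002 -0.001 -1.   ] w 51.27206923319884 F [-0.1 -0.3  1.7] j [-0.57  0.47  1.77 -0.    0.89 -1.73]
(np.float64(201.03655552166921), np.float64(169.79931833239894)) [408.29244417 238.39454666]
(np.float64(200.8477559416825), np.float64(167.96169655168188)) [406.78204753 223.69357241]
(np.float64(201.99471026116836), np.float64(179.1252184150413)) [415.95768209 313.00174732]
```

View pics/m3.png

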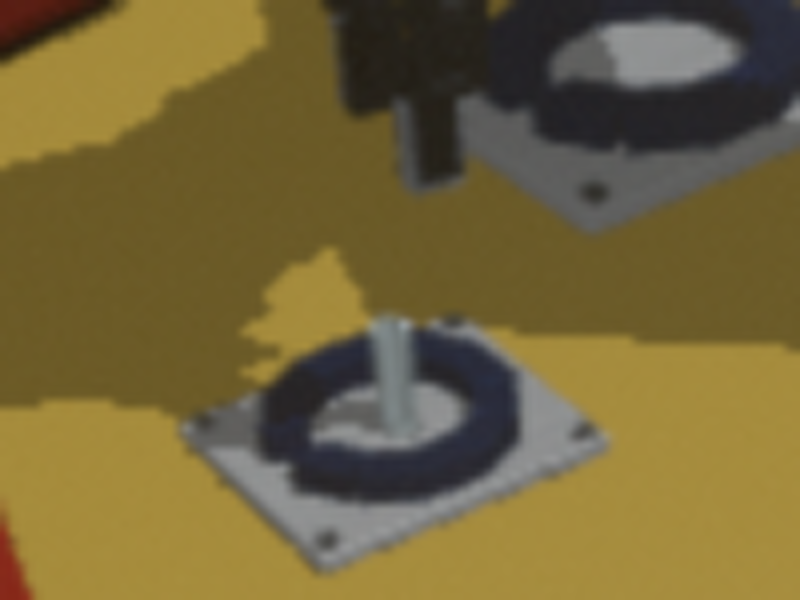

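Call:
carry_out(moves=[0.0035,-0.0115,0,0,0.2,0,0,-0.02,0,0,0,0,-0.02,0,0,0,0,-0.022,0,0,0,0,0,0,-0.3,0,0,0,0,-0.3])

```text
time_s: 3.25
eef_pos: [480.8, -264.8, 25.9]
eef_rot: [-0.0, 0.204, 0.979, -0.0]
ft_force: [-0.0, -1.4, 0.1]
grip_width: 29.4
grip_force: 0.0
```

```bash
python3 - <<'E'
from h import *
st()
s=cap('scene','s3.png')
a=cv2.imread('pics/s3.png')
cv2.imwrite('pics/m4.png',cv2.resize(a[140:215,150:250],(800,600),interpolation=cv2.INTER_CUBIC))
E
```

```text
t 3.25 p [ 480.8 -264.8   25.9] yaw of tool y deg 66.51 z [-0. -0. -1.] w 29.38093404470654 F [-0.  -1.4  0.1] j [-0.59  0.58  1.78 -0.    0.78 -1.75]
```

View pics/m4.png

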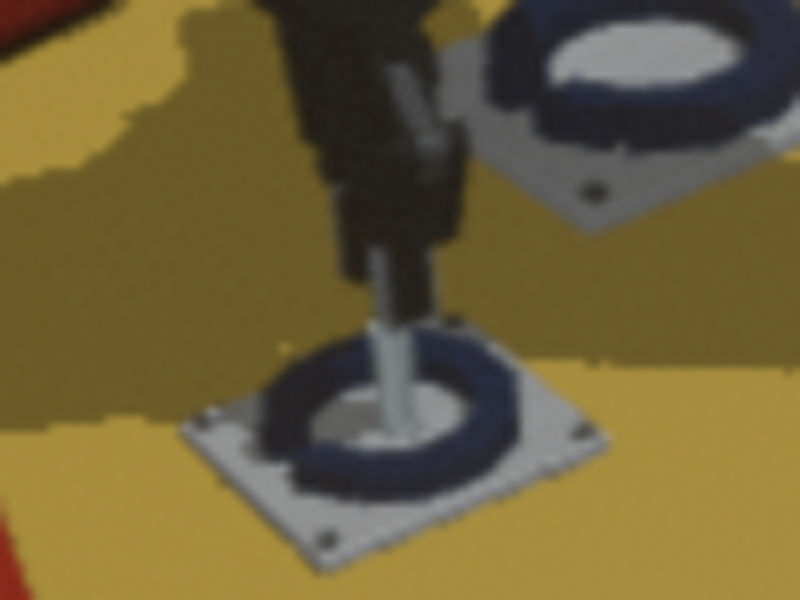

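The view shows the fingers beside the upper part of the sleeve. I can't judge their height well from this angle, so I'll close and check the width.

Call:
carry_out(moves=[0,0,0,0,-1,0,0,0,0,-1,0,0,0,0,-1,0,0,0,0,-1], grip_force=20)

```text
time_s: 3.7
eef_pos: [480.7, -264.4, 25.8]
eef_rot: [0.0, 0.203, 0.979, -0.0]
ft_force: [-0.0, -0.1, -0.1]
grip_width: -0.1
grip_force: 0.0
```

```bash
python3 - <<'E'
from h import *
st()
s=cap('scene','s4.png');t=cap('top','t4.png')
a=cv2.imread('pics/s4.png');b=cv2.imread('pics/t4.png')
A=cv2.resize(a[110:210,150:250],(500,500),interpolation=cv2.INTER_CUBIC)
B=cv2.resize(b[150:210,305:365],(300,300),interpolation=cv2.INTER_CUBIC)
B=np.vstack([B,np.zeros((200,300,3),np.uint8)])
p=np.array(robot.read_state()['eef_pos'])
u=((np.array(w2px(s,p))-[150,110])*5).astype(int);print(u);cv2.circle(A,tuple(map(int,u)),4,(0,0,255),1)
cv2.imwrite('pics/m5.png',np.hstack([A,B]))
E
```

```text
t 3.7 p [ 480.7 -264.4   25.8] yaw of tool y deg 66.52 z [ 0. -0. -1.] w -0.09482617532473883 F [-0.  -0.1 -0.1] j [-0.59  0.58  1.78 -0.    0.78 -1.75]
[246 387]
```

View pics/m5.png

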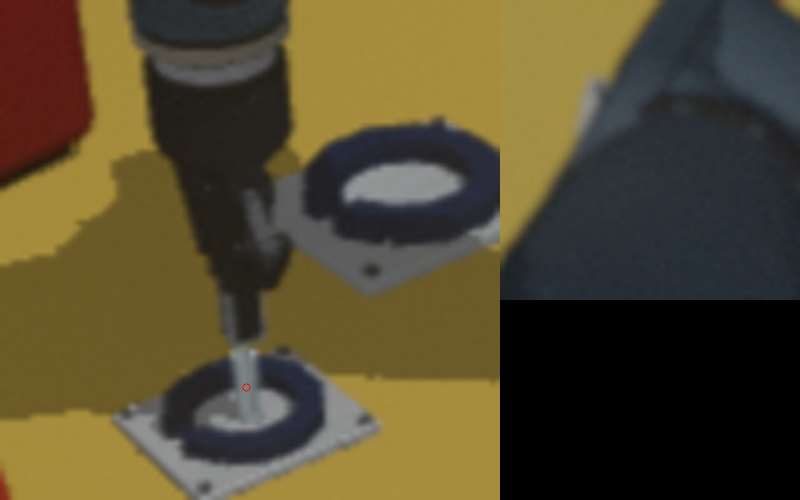

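The shut fingertips show at crop (242,342), about 9 px above the projected TCP at (246,387). So the tips may really be about 25 mm higher than reported, just over the sleeve's top. I'll open and feel downwards in small steps.

Call:
carry_out(moves=[0,0,0,0,0,0,0,0,0,0,0,0,0,0,0,0,0,-0.006,0,0,0,0,-0.006,0,0,0,0,-0.003,0,0,0,0,0,0,0])

```text
time_s: 4.5
eef_pos: [480.2, -264.0, 9.8]
eef_rot: [-0.001, 0.203, 0.979, 0.0]
ft_force: [-0.1, -0.2, 0.2]
grip_width: 42.9
grip_force: 0.0
```

Call:
carry_out(moves=[0,0,-0.005,0,-0.2,0,0,0,0,-0.8,0,0,0,0,-1,0,0,0,0,-1])

```text
time_s: 4.9
eef_pos: [480.6, -264.3, 5.6]
eef_rot: [0.0, 0.203, 0.979, -0.0]
ft_force: [-0.1, -0.6, -1.3]
grip_width: 12.7
grip_force: 19.3
```

```bash
python3 - <<'E'
from h import *
st()
s=cap('scene','s5.png')
a=cv2.imread('pics/s5.png')
# dark finger column profile near tip
p=np.array(robot.read_state()['eef_pos']);print(w2px(s,p))
d=cv2.absdiff(a,cv2.imread('pics/s4.png')).sum(2)
ys,xs=np.where(d[110:215,150:250]>60);print('diff bbox',xs.min()+150,xs.max()+150,ys.min()+110,ys.max()+110)
print(a[172:200,195:204].sum(2)//3)
E
```

```text
t 4.9 p [ 480.6 -264.3    5.6] yaw of tool y deg 66.52 z [ 0. -0. -1.] w 12.749825397652723 F [-0.1 -0.6 -1.3] j [-0.59  0.62  1.79 -0.    0.74 -1.75]
(np.float64(199.97726238581285), np.float64(193.18054983979937))
diff bbox 150 249 110 198
[[ 32  31  32  31  31  31  30  31  32]
 [ 32  31  31  31  30  32  32  32  31]
 [ 33  32  32  32  32  33  32  33  33]
 [ 35  38  36  32  32  32  32  34  39]
 [ 42  65  57  40  31  31  33  36  63]
 [ 43  67  68  46  34  32  32  37  61]
 [ 44  66  69  47  36  32  33  36  61]
 [ 56  71  76  51  36  32  32  36  61]
 [ 72  71  76  56  37  33  33  38  61]
 [ 59  64  74  57  39  34  34  35  50]
 [ 48  64  75  57  38  33  33  35  47]
 [ 44  66  76  62  41  34  34  37  42]
 [ 44  78  81  66  46  37  43  50  57]
 [ 46  86  89  82  67  69  72  64  61]
 [ 42  77 103 108 102 103  76  53  44]
 [ 44  71 111 128 122 114  90  74  64]
 [ 66  88 114 130 127 120 123 131 131]
 [ 91 103 115 130 129 120 129 140 143]
 [ 94  96 107 129 130 121 127 139 143]
 [ 94  95 106 128 130 121 128 140 145]
 [ 94  95 106 124 126 127 133 141 145]
 [ 94  95 104 119 130 136 139 144 146]
 [ 98 105 129 132 139 143 143 143 139]
 [121 133 138 138 139 139 126 107  85]
 [ 80  85  79  76  75  75  69  61  52]
 [ 53  53  51  50  51  50  49  47  47]
 [ 47  47  48  49  47  48  48  48  48]
 [ 45  45  45  44  46  44  44  44  44]]
```

Gripped: the width stopped at 12.7 mm with 19 N, so the true tip height is about the reported z + 25 mm. I'll lift and carry the sleeve to the bowl.

Call:
carry_out(moves=[0,0,0.03,0,-1,0,0,0.04,0,-1,0.0137,0.0265,0,0,-1,0.0172,0.033,0,0,-1,0.0172,0.033,0,0,-1,0.0172,0.033,0,0,-1,0.0172,0.033,0,0,-1,0.0172,0.033,0,0,-1,0.0172,0.033,0,0,-1,0.0206,0.04,0,0,-1,0,0,0,0,-1,0,0,0,0,-1])

```text
time_s: 6.15
eef_pos: [618.0, 0.9, 75.3]
eef_rot: [-0.0, 0.203, 0.979, -0.0]
ft_force: [-0.4, -0.3, 0.3]
grip_width: 12.8
grip_force: 19.5
```

```bash
python3 - <<'E'
from h import *
st()
s=cap('scene','s6.png');t=cap('top','t6.png')
a=cv2.imread('pics/s6.png');b=cv2.imread('pics/t6.png')
A=cv2.resize(a[180:280,180:300],(480,400),interpolation=cv2.INTER_CUBIC);B=cv2.resize(b[110:190,218:282],(320,400),interpolation=cv2.INTER_CUBIC)
cv2.imwrite('pics/m6.png',np.hstack([A,B]))
E
```

```text
t 6.15 p [618.    0.9  75.3] yaw of tool y deg 66.62 z [-0. -0. -1.] w 12.843910351965208 F [-0.4 -0.3  0.3] j [-0.07  0.61  1.57 -0.    0.96 -1.24]
```

View pics/m6.png

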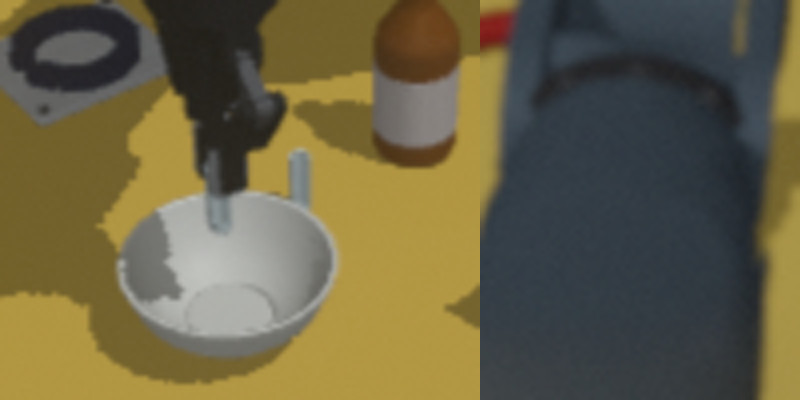

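Scene: the sleeve hangs over the bowl with its lower end at crop (222,230), and the bowl floor's centre is at (232,308). I'll compute the relative offset.

```bash
python3 - <<'E'
from h import *
s=cap('scene')
a=px2w(s,180+222/4,180+229/4,78);b=px2w(s,180+232/4,180+308/4,6)
print(a,b,b-a)
E
```

```text
[621.40555263   4.5815836   78.        ] [ 6.11546933e+02 -1.00838135e-01  6.00000000e+00] [ -9.85861985  -4.68242173 -72.        ]
```

Call:
carry_out(moves=[-0.008,-0.004,-0.02,0,-1,0,0,-0.025,0,-1,0,0,-0.015,0,-1,0,0,-0.007,0,-1,0,0,0,0,-1,0,0,0,0,-0.5,0,0,0,0,-0.3,0,0,0,0,-0.3,0,0,0.02,0,-0.3,0,0,0.035,0,-0.3,0,0,0.04,0,-0.3,0,0,0.04,0,-0.3])

```text
time_s: 7.5
eef_pos: [609.9, -3.7, 145.3]
eef_rot: [0.0, 0.203, 0.979, 0.0]
ft_force: [-0.0, 0.6, -0.6]
grip_width: 30.0
grip_force: 0.0
```

Call:
carry_out(moves=[-0.012,0.026,0,0,0.2,-0.018,0.038,0,6.6,0.2,-0.018,0.038,0,6.6,0.2,-0.018,0.038,0,6.6,0.2,-0.018,0.038,0,0,0.2,-0.018,0.038,0,0,0.2,-0.018,0.038,0,0,0.2,-0.018,0.038,0,0,0.2,-0.006,0.016,0,0,0.2,0,0,0,0,0.2,0,0,0,0,0.2])

```text
time_s: 8.6
eef_pos: [466.1, 304.1, 143.8]
eef_rot: [0.0, 0.032, 0.999, 0.0]
ft_force: [1.3, -0.2, -0.2]
grip_width: 51.5
grip_force: 0.0
```

```bash
python3 - <<'E'
from h import *
st()
s=cap('scene','s7.png')
T=robot.capture('top')
for v in (115,130):print(px2w(T,128+112/4.348,155+v/4.348,82))
a=cv2.imread('pics/s7.png')
m=cv2.inRange(cv2.cvtColor(s['image'],cv2.COLOR_RGB2HSV)[215:323,295:439],(105,120,50),(130,255,255))
k,l,q,c=cv2.connectedComponentsWithStats(m)
for i in range(1,k):
  if q[i,4]>20:
    e=c[i]+[295,215];print(q[i],e,px2w(s,*e,74)-[3.4,3.7,0])
p=np.array(robot.read_state()['eef_pos'])+[0,0,25]
A=cv2.resize(a[170:305,295:475],(800,600),interpolation=cv2.INTER_CUBIC)
u=(np.array(w2px(s,p+[3.4,3.7,0]))-[295,170])*4.444;print(u);cv2.circle(A,tuple(map(int,u)),4,(0,0,255),1)
cv2.imwrite('pics/m7.png',A)
E
```

```text
t 8.6 p [466.1 304.1 143.8] yaw of tool y deg 86.36 z [ 0. -0. -1.] w 51.502314687793195 F [ 1.3 -0.2 -0.2] j [ 0.49  0.42  1.69 -0.    1.03 -1.01]
[477.22313921 305.21431174  82.        ]
[466.43241074 304.54243735  82.        ]
[67 26 16 15 30] [369.73333333 248.23333333] [454.30338413 255.32829059  74.        ]
[ 88  37  13  19 129] [388.96124031 260.11627907] [462.35478304 305.62814259  74.        ]
[104  51  27  30  64] [411.921875 280.625   ] [488.22961979 369.23940204  74.        ]
[443.50583027 252.28652237]
```

View pics/m7.png

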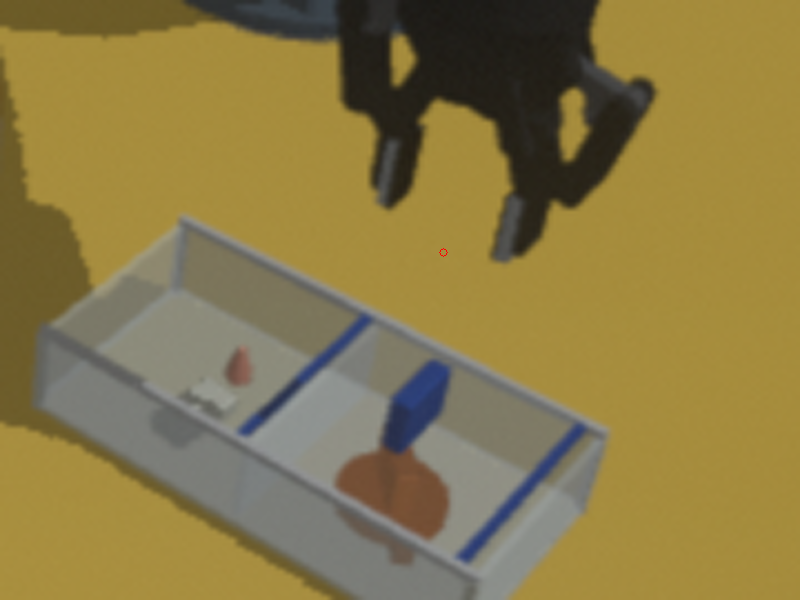

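Scene: the open fingers straddle the door's blue fin at crop (418,405). The orange nest with its key, crop (402,552), sits below. I'll descend and grip the door fin.

Call:
carry_out(moves=[0,0.001,-0.03,0,0.2,0,0,-0.035,0,0.2,0,0,-0.025,0,0.2,0,0,-0.012,0,0.2,0,0,0,0,-0.3,0,0,0,0,-1,0,0,0,0,-1,0,0,0,0,-1])

```text
time_s: 9.5
eef_pos: [467.0, 305.6, 42.9]
eef_rot: [0.001, 0.032, 0.999, 0.001]
ft_force: [-0.3, -0.5, 6.1]
grip_width: 11.3
grip_force: 25.7
```

Call:
carry_out(moves=[-0.0007,-0.006,0.001,0,-1,-0.0007,-0.011,0,0,-1,-0.0007,-0.011,0,0,-1,-0.0007,-0.011,0,0,-1,-0.0007,-0.011,0,0,-1,-0.0007,-0.011,0,0,-1,-0.0007,-0.011,0,0,-1,-0.0007,-0.011,0,0,-1,-0.0007,-0.011,0,0,-1,-0.0007,-0.01,0,0,-1,-0.0004,-0.006,0,0,-1,0,0,0,0,-1])

```text
time_s: 10.7
eef_pos: [460.0, 194.6, 43.0]
eef_rot: [0.002, 0.032, 0.999, 0.0]
ft_force: [7.0, -1.1, -5.7]
grip_width: 11.4
grip_force: 24.3
```

Call:
carry_out(moves=[0.0005,-0.003,0,0,-1,0.0005,-0.003,0,0,-1,0,0,0,0,-1])

```text
time_s: 11.0
eef_pos: [460.1, 193.4, 43.1]
eef_rot: [0.001, 0.033, 0.999, 0.004]
ft_force: [-2.0, 39.2, -7.1]
grip_width: 10.9
grip_force: 24.3
```

Call:
carry_out(moves=[0,0.0045,0,0,-1,0,0,0,0,-0.3,0,0,0,0,0,0,0,0,0,0,0,0,0.03,0,0,0,0,0.035,0,0,0,0,0.035,0,0,0.002,0.03,0,0,0,0.002,0.04,0,0,0,0.002,0.04,0,0,0,0,0,0,0,0,0,0,0,0,0])

```text
time_s: 12.2
eef_pos: [465.3, 303.7, 142.2]
eef_rot: [-0.0, 0.032, 1.0, -0.0]
ft_force: [0.2, -0.9, -0.4]
grip_width: 42.8
grip_force: 0.0
```

```bash
python3 - <<'E'
from h import *
st()
s=cap('scene','s8.png')
a=cv2.imread('pics/s8.png')
m=cv2.inRange(cv2.cvtColor(s['image'],cv2.COLOR_RGB2HSV)[215:323,295:439],(105,120,50),(130,255,255))
k,l,q,c=cv2.connectedComponentsWithStats(m)
for i in range(1,k):
  if q[i,4]>15:
    e=c[i]+[295,215];print(q[i],e,px2w(s,*e,74)-[3.4,3.7,0])
A=cv2.resize(a[170:320,295:495],(800,600),interpolation=cv2.INTER_CUBIC)
cv2.imwrite('pics/m8.png',A)
E
```

```text
t 12.2 p [465.3 303.7 142.2] yaw of tool y deg 86.38 z [-0.001 -0.001 -1.   ] w 42.810138067021015 F [ 0.2 -0.9 -0.4] j [ 0.49  0.42  1.69 -0.    1.03 -1.01]
[51 14  5 13 34] [348.32352941 234.61764706] [443.50856146 194.62909716  74.        ]
[70 28 15 14 29] [371.79310345 249.51724138] [455.22310515 260.88971382  74.        ]
```

View pics/m8.png

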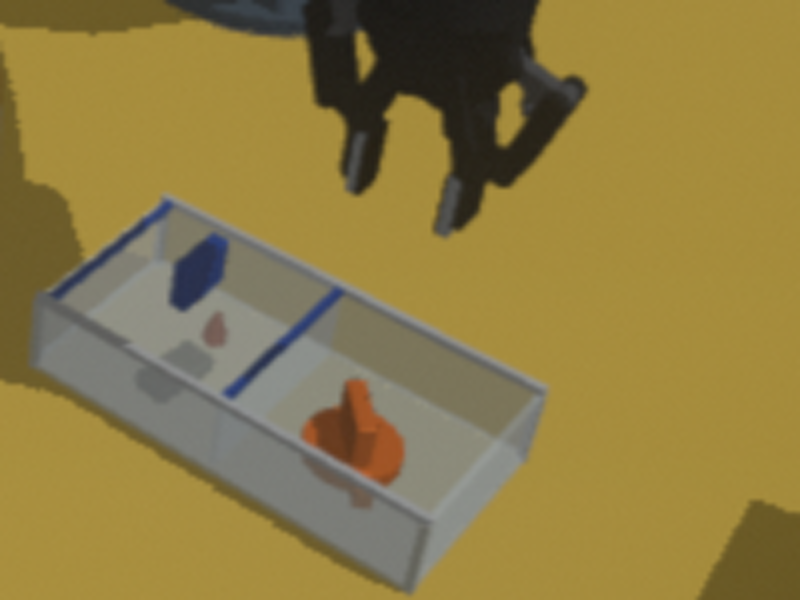

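Door is fully open: its leading strip sits on the far-left end wall and the fin is at crop (200,272). The nest is exposed at crop (352,440) with its key pointing towards the camera, crop (361,498). I'll fit the nest pose by silhouette.

```bash
cat > nest.py <<'E'
from h import *
from scipy.optimize import minimize
def cyl(r,z0,z1,n=40):
    t=np.linspace(0,2*np.pi,n);return np.vstack([np.c_[r*np.cos(t),r*np.sin(t),0*t+z] for z in(z0,z1)])
def box(x0,x1,y,z0,z1): return np.array([[x,s,z] for x in(x0,x1) for s in(-y,y) for z in(z0,z1)])
PARTS=[cyl(28,2,12),box(20,38,5,0,12),box(-20,20,6,12,42)]
K=6
def sil(s,q,z,roi):
    x,y,w,h=roi;m=np.zeros((h*K,w*K),np.uint8);c,sn=np.cos(q[2]),np.sin(q[2])
    for P in PARTS:
        W=np.c_[q[0]+c*P[:,0]-sn*P[:,1],q[1]+sn*P[:,0]+c*P[:,1],P[:,2]+z]
        uv=np.array([w2px(s,p) for p in W]);uv=(uv-[x,y]+.5)*K-.5
        cv2.fillConvexPoly(m,cv2.convexHull(uv.round().astype(np.int32)),255)
    return m
def fitn(s,roi,z,x0):
    x,y,w,h=roi;im=cv2.resize(s['image'][y:y+h,x:x+w],(w*K,h*K),interpolation=cv2.INTER_LINEAR)
    hsv=cv2.cvtColor(im,cv2.COLOR_RGB2HSV);M=cv2.inRange(hsv,(0,95,50),(14,255,255))
    def cost(q):
        m=sil(s,q,z,roi);return 1-np.count_nonzero(m&M)/max(1,np.count_nonzero(m|M))
    best=min((minimize(cost,[x0[0],x0[1],a],method='Nelder-Mead',options=dict(initial_simplex=np.array([[x0[0],x0[1],a],[x0[0]+12,x0[1],a],[x0[0],x0[1]+12,a],[x0[0],x0[1],a+.25]]))) for a in x0[2]),key=lambda r:r.fun)
    return best.x,best.fun,M
E
python3 - <<'E'
from nest import *
s=cap('scene');roi=(360,255,50,50)
q,f,M=fitn(s,roi,4,[480,308,[-.8,-.5,-.2,.1,.4,.7]])
print('nest scene',q,'robot frame',q[:2]-[3.4,3.7],'yaw deg',np.degrees(q[2]),'1-IoU',f)
m=sil(s,q,4,roi);x,y,w,h=roi;im=cv2.cvtColor(cv2.resize(s['image'][y:y+h,x:x+w],(w*K,h*K)),cv2.COLOR_RGB2BGR)
im2=im.copy();cv2.drawContours(im2,cv2.findContours(m,0,1)[0],-1,(255,0,0),1);cv2.imwrite('pics/m9.png',np.hstack([im2,cv2.cvtColor(M,cv2.COLOR_GRAY2BGR)]))
E
```

```text
nest scene [469.76528066 307.30631736   0.56831489] robot frame [466.36528066 303.60631736] yaw deg 32.562044592335745 1-IoU 0.291247299362386
```

View pics/m9.png

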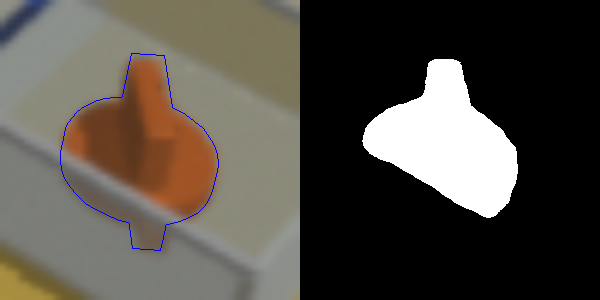

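The blue contour matches the nest's disc, fin and key: nest at about (466.4, 303.6) in the robot frame, yaw 32.6°. I'll align the gripper and descend.

Call:
carry_out(moves=[0.001,0,0,7.24,0,0,0,0,7.24,0,0,0,-0.01,7.24,0,0,0,-0.03,7.24,0,0,0,-0.03,7.24,0,0,0,-0.03,0,0,0,0,-0.02,0,0,0,0,-0.012,0,0,0,0,-0.005,0,0,0,0,0,0,0,0,0,0,0,0])

```text
time_s: 13.4
eef_pos: [467.2, 303.9, 6.4]
eef_rot: [0.001, -0.28, 0.96, 0.0]
ft_force: [-0.1, 0.3, 0.1]
grip_width: 42.7
grip_force: 0.0
```

Call:
carry_out(moves=[0,0,-0.003,0,0,0,0,-0.003,0,0,0,0,0,0,-0.3,0,0,0,0,-1,0,0,0,0,-1,0,0,0,0,-1], grip_force=35)

```text
time_s: 14.0
eef_pos: [466.8, 303.8, -0.3]
eef_rot: [0.0, -0.28, 0.96, 0.0]
ft_force: [0.4, -0.0, 0.8]
grip_width: 10.9
grip_force: 36.2
```

Call:
carry_out(moves=[0,0,0.02,0,-1,0,0,0.04,0,-1,0,0,0.045,0,-1,0,0,0.045,0,-1,0.0008,-0.024,0.01,-6.5,-1,0.0014,-0.04,0,-6.5,-1,0.0014,-0.04,0,-6.5,-1,0.0014,-0.04,0,-6.5,-1,0.0014,-0.04,0,-6.5,-1,0.0014,-0.04,0,-6.5,-1,0.0014,-0.04,0,-6.8,-1,0.0014,-0.04,0,0,-1])

```text
time_s: 15.2
eef_pos: [477.0, -1.8, 159.6]
eef_rot: [0.0, 0.118, 0.993, 0.0]
ft_force: [1.1, 0.2, -1.5]
grip_width: 10.9
grip_force: 35.9
```

Call:
carry_out(moves=[0.0013,-0.038,0,0,-1,0.0013,-0.038,0,0,-1,0.0013,-0.038,0,0,-1,0.0013,-0.038,0,0,-1,0.0013,-0.038,0,0,-1,0.0013,-0.038,0,0,-1,0.0012,-0.025,0,0,-1,0,-0.01,-0.03,0,-1,0,0,-0.035,0,-1,0,0,-0.035,0,-1,0,0,-0.015,0,-1,0,0,0,0,-1])

```text
time_s: 16.4
eef_pos: [484.9, -262.4, 42.3]
eef_rot: [-0.002, 0.116, 0.993, 0.001]
ft_force: [0.2, 0.0, 0.0]
grip_width: 10.6
grip_force: 35.9
```

```bash
python3 - <<'E'
from nest import *
st()
s=cap('scene','s10.png');e=robot.read_state()['eef_pos']
roi=(165,135,70,85);zb=e[2]+4.3
S0={**s,'image':cv2.cvtColor(cv2.imread('pics/scene0.png'),cv2.COLOR_BGR2RGB)}
for dz in(-4,0,4):
    q,f,M=fitn(s,roi,zb+dz,[486,-262,[-.35,-.2]])
    print('nest',dz,q.round(2),np.degrees(q[2]).round(1),'miss',round(f,3),'eef',np.round(e,1))
np.save('m10.npy',M)
# edge profile of mask
print(np.argwhere(M>0).min(0)/K+[135,165],np.argwhere(M>0).max(0)/K+[135,165])
E
```

```text
t 16.4 p [ 484.9 -262.4   42.3] yaw of tool y deg 76.72 z [-0.004  0.002 -1.   ] w 10.568407687054572 F [0.2 0.  0. ] j [-0.58  0.56  1.76 -0.    0.82 -1.92]
nest -4 [ 4.8904e+02 -2.6537e+02 -1.8000e-01] -10.5 miss 0.217 eef [ 485.8 -263.    44. ]
nest 0 [ 4.9269e+02 -2.6145e+02 -1.3000e-01] -7.5 miss 0.225 eef [ 485.8 -263.    44. ]
nest 4 [ 4.9711e+02 -2.5660e+02 -1.3000e-01] -7.7 miss 0.23 eef [ 485.8 -263.    44. ]
[135. 165.] [189.16666667 207.16666667]
```

```bash
cat > rel.py <<'E'
from nest import *
import nest
def hull(s,P,q,z,roi):
    nest.PARTS=P;return sil(s,q,z,roi)
def fixfit(s,img):
    roi=(160,165,75,60);x,y,w,h=roi
    im=cv2.resize(img[y:y+h,x:x+w],(w*K,h*K));hsv=cv2.cvtColor(im,cv2.COLOR_RGB2HSV)
    B=cv2.inRange(hsv,(105,80,15),(135,255,140));k,l,st_,_=cv2.connectedComponentsWithStats(B);
    i=1+np.argmax(st_[1:,4]);c=np.argwhere(l==i)[:,::-1].astype(np.int32)
    M=np.zeros_like(B);cv2.fillConvexPoly(M,cv2.convexHull(c),255)
    def cost(q):
        m=hull(s,[cyl(46,8,20)],[q[0],q[1],0],0,roi);return 1-np.count_nonzero(m&M)/np.count_nonzero(m|M)
    r=minimize(cost,[488,-260],method='Nelder-Mead',options=dict(initial_simplex=[[488,-260],[495,-260],[488,-253]]));return r.x,r.fun
def nestfit(s,zb,x0):
    roi=(165,160,75,60);x,y,w,h=roi
    im=cv2.resize(s['image'][y:y+h,x:x+w],(w*K,h*K));hsv=cv2.cvtColor(im,cv2.COLOR_RGB2HSV)
    M=cv2.inRange(hsv,(5,120,60),(16,255,255));k,l,st_,ce=cv2.connectedComponentsWithStats(M)
    g=np.array(w2px(s,[x0[0],x0[1],zb+12]))-[x,y];
    i=1+max(range(k-1),key=lambda i:st_[i+1,4]);M=np.where(l==i,255,0).astype(np.uint8)
    print('mask',st_[i]/K,ce[i]/K,'pred',g)
    full=[cyl(28,2,12),box(20,38,5,0,12)];fin=[box(-20,20,8,12,46)]
    def cost(q):
        m=hull(s,full,q,zb,roi);f=hull(s,fin,q,zb,roi)
        d=(m^M)&~f;return np.count_nonzero(d)/np.count_nonzero(m)
    b=min((minimize(cost,[x0[0],x0[1],a],method='Nelder-Mead',options=dict(initial_simplex=np.array([[x0[0],x0[1],a],[x0[0]+8,x0[1],a],[x0[0],x0[1]+8,a],[x0[0],x0[1],a+.15]]))) for a in(-.4,-.25,-.1)),key=lambda r:r.fun)
    return b.x,b.fun,M
E
python3 - <<'E'
from rel import *
s=cap('scene');st();e=robot.read_state()['eef_pos']
print('fix',fixfit(s,cv2.cvtColor(cv2.imread('pics/scene0.png'),cv2.COLOR_BGR2RGB)))
q,f,M=nestfit(s,e[2]+4.3,[489,-260]);print('nest',q,np.degrees(q[2]),f)
E
```

```text
t 16.5 p [ 486.5 -263.4   45. ] yaw of tool y deg 76.72 z [ 0. -0. -1.] w 10.986069263390284 F [-0.2 -0.4 -0.2] j [-0.58  0.56  1.76 -0.    0.82 -1.92]Traceback (most recent call last):
  File "<stdin>", line 3, in <module>
  File "rel.py", line 9, in fixfit
    i=1+np.argmax(st_[1:,4]);c=np.argwhere(l==i)[:,::-1].astype(np.int32)
        ~~~~~~~~~^^^^^^^^^^^
    return _wrapfunc(a, 'argmax', axis=axis, out=out, **kwds)
    return bound(*args, **kwds)
ValueError: attempt to get argmax of an empty sequence
```

```bash
sed -i "s/    B=cv2.inRange(hsv.*; *k,l,st_,_=/    B=np.where((im.max(2)<90)\&(im[:,:,2].astype(int)>im[:,:,0]+3),255,0).astype(np.uint8);k,l,st_,_=/; s/B=cv2.inRange(hsv,(105,80,15),(135,255,140));k/B=np.where((im.max(2)<90)\&(im[:,:,2].astype(int)>im[:,:,0]+3),255,0).astype(np.uint8);k/" rel.py
sed -i "s/    M=np.zeros_like(B);cv2/    print('collar bbox',st_[i]\/K);M=np.zeros_like(B);cv2/" rel.py
python3 - <<'E'
from rel import *
s=cap('scene');st();e=robot.read_state()['eef_pos']
i0=cv2.cvtColor(cv2.imread('pics/scene0.png'),cv2.COLOR_BGR2RGB)
print('collar rgb',i0[198,205],i0[193,180],i0[192,187],i0[200,200])
q,f,M=nestfit(s,e[2]+4.3,[489,-260]);print('nest',q,np.degrees(q[2]),f)
print('fix',fixfit(s,i0))
E
```

```text
t 16.55 p [ 486.8 -263.6   45.6] yaw of tool y deg 76.72 z [ 0.001 -0.001 -1.   ] w 11.4304465153607 F [ 0.2 -0.3 -1. ] j [-0.58  0.56  1.76  0.    0.82 -1.92]
collar rgb [47 45 51] [135 136 136] [49 48 58] [45 42 47]
mask [  18.5           9.33333333   23.           19.         1646.66666667] [29.58530702 20.32312753] pred [32.14724291 18.7107841 ]
nest [ 4.92197080e+02 -2.64350085e+02 -1.87464987e-01] -10.740952558719325 0.032876115828434575
collar bbox [  22.33333333   16.5          32.5          19.33333333 1483.33333333]
fix (array([ 484.40350591, -265.35330155]), np.float64(0.1634311292755316))
```

```bash
sed -i "s/(im\[:,:,2\].astype(int)>im\[:,:,0\]+3)/(im[:,:,2].astype(int)+6>im[:,:,0])/" rel.py
python3 - <<'E'
from rel import *
s=cap('scene');st();e=robot.read_state()['eef_pos']
i0=cv2.cvtColor(cv2.imread('pics/scene0.png'),cv2.COLOR_BGR2RGB)
print('fix',fixfit(s,i0))
# plate-corner reading from scene: mask of plate too
x,y,w,h=160,165,75,65
im=cv2.resize(i0[y:y+h,x:x+w],(w*K,h*K))
ch=(im.max(2).astype(int)-im.min(2));B=np.where(ch<32,255,0).astype(np.uint8)
k,l,t,_=cv2.connectedComponentsWithStats(B);i=1+np.argmax(t[1:,4]);print('plate bbox',t[i]/K+np.array([x,y,0,0,0]))
c=np.argwhere(l==i)[:,::-1].astype(np.int32);M=np.zeros_like(B);cv2.fillConvexPoly(M,cv2.convexHull(c),255)
P=[np.vstack([box(-60,60,52,0,8),cyl(46,8,20)])]
P2=P+[]
def cost(q):
    m=hull(s,[box(-60,60,52,0,8),cyl(46,8,20),cyl(7,8,52)],q,0,(x,y,w,h));m2=np.zeros_like(m);cv2.fillConvexPoly(m2,cv2.convexHull(np.argwhere(m)[:,::-1].astype(np.int32)),255)
    return 1-np.count_nonzero(m2&M)/np.count_nonzero(m2|M)
r=minimize(cost,[488,-260,-.23],method='Nelder-Mead',options=dict(initial_simplex=[[488,-260,-.23],[495,-260,-.23],[488,-253,-.23],[488,-260,-.1]]));print('plate fit',r.x,r.fun)
E
```

```text
t 16.6 p [ 486.9 -263.7   45.8] yaw of tool y deg 76.72 z [ 0.002 -0.001 -1.   ] w 10.605829582330628 F [ 0.5 -0.4  0.3] j [-0.58  0.56  1.76 -0.    0.82 -1.92]
collar bbox [  21.83333333   16.33333333   33.16666667   21.66666667 2379.83333333]
fix (array([ 485.7162261 , -264.55510426]), np.float64(0.043159959806689296))
plate bbox [ 173.          180.           52.83333333   31.16666667 5670.66666667]
plate fit [ 4.84561438e+02 -2.64436848e+02 -1.95589397e-01] 0.06964896919525587
```

Call:
carry_out(moves=[-0.003,0,-0.012,0,-1,0,0,-0.012,0,-1,0,0,0,0,-1,0,0,0,0,-1])

```text
time_s: 17.0
eef_pos: [483.0, -263.1, 20.1]
eef_rot: [-0.0, 0.116, 0.993, 0.0]
ft_force: [0.5, -0.2, -0.6]
grip_width: 10.8
grip_force: 35.9
```

```bash
python3 - <<'E'
from rel import *
s=cap('scene','s11.png');st();e=robot.read_state()['eef_pos']
for dz in(0,2):
    q,f,M=nestfit(s,e[2]+4.3+dz,[487,-262]);print('nest',q,np.degrees(q[2]),f)
i0=cv2.cvtColor(cv2.imread('pics/scene0.png'),cv2.COLOR_BGR2RGB)
im=s['image'].copy();roi=(165,160,75,60)
# plate front corner region compare shift between images (camera fixed)
print('sub', [int(v) for v in i0[205,185]],[int(v) for v in im[205,185]])
E
```

```text
t 17.05 p [ 483.3 -263.3   20.4] yaw of tool y deg 76.72 z [-0.  0. -1.] w 10.965558019577399 F [-0.7 -0.8 -1.2] j [-0.58  0.6   1.78 -0.    0.77 -1.92]
mask [  19.83333333   16.16666667   23.           18.83333333 1600.33333333] [31.10799833 27.11294522] pred [32.97837261 25.54825034]
nest [ 4.88192527e+02 -2.65171495e+02 -2.58693197e-01] -14.822028390382075 0.024217626893729957
mask [  19.83333333   16.16666667   23.           18.83333333 1600.33333333] [31.10799833 27.11294522] pred [32.91413665 24.96634079]
nest [ 4.90080837e+02 -2.62970150e+02 -2.50384910e-01] -14.345998583123961 0.0233300319137229
sub [116, 116, 113] [122, 122, 120]
```

Call:
carry_out(moves=[-0.002,0.001,0,0,-1,0,0,-0.004,0,-1,0,0,-0.003,0,-1,0,0,0,0,-1])

```text
time_s: 17.45
eef_pos: [481.0, -262.1, 13.0]
eef_rot: [-0.0, 0.116, 0.993, 0.0]
ft_force: [-0.4, -0.5, -0.7]
grip_width: 10.8
grip_force: 35.9
```

Call:
carry_out(moves=[0,0,-0.002,0,-1,0,0,-0.002,0,-1,0,0,0,0,-1])

```text
time_s: 17.75
eef_pos: [481.1, -262.2, 9.2]
eef_rot: [-0.0, 0.116, 0.993, 0.0]
ft_force: [-1.2, 0.2, -1.2]
grip_width: 10.9
grip_force: 35.9
```

Call:
carry_out(moves=[0,0,-0.002,0,-1,0,0,-0.002,0,-1,0,0,-0.001,0,-1,0,0,0,0,-1])

```text
time_s: 18.15
eef_pos: [481.2, -262.2, 4.3]
eef_rot: [-0.0, 0.116, 0.993, 0.0]
ft_force: [-0.3, -0.1, 0.0]
grip_width: 10.8
grip_force: 35.9
```

Call:
carry_out(moves=[0,0,-0.001,0,-1,0,0,-0.001,0,-1,0,0,0,0,-1])

```text
time_s: 18.45
eef_pos: [481.3, -262.3, 3.6]
eef_rot: [0.0, 0.116, 0.993, -0.0]
ft_force: [-5.0, 2.6, 14.5]
grip_width: 11.4
grip_force: 37.9
```

Contact came exactly at the expected home height (3.6 against 3.7 predicted). I'll ease off the pressure, let go and retreat upwards.

Call:
carry_out(moves=[0.0005,0,0.001,0,-1,0,0,0,0,-0.6,0,0,0,0,-0.3,0,0,0,0,-0.3,0,0,0.01,0,-0.3,0,0,0.03,0,-0.3,0,0,0.04,0,-0.3,0,0,0.04,0,-0.3,0,0,0.04,0,-0.3,-0.02,0.03,0,0,-0.3,-0.03,0.04,0,0,-0.3,-0.03,0.04,0,0,-0.3])

```text
time_s: 19.65
eef_pos: [400.6, -151.2, 164.0]
eef_rot: [0.0, 0.116, 0.993, -0.0]
ft_force: [0.9, 1.4, 0.9]
grip_width: 30.0
grip_force: 0.0
```

```bash
python3 - <<'E'
from rel import *
st();s=cap('scene','s12.png')
import nest
for z in (8,10,14):
    roi=(165,160,75,60)
    nest.PARTS=[cyl(28,10,12),box(-20,20,6,12,42),box(20,38,5,11,12)]
    q,f,M=fitn(s,roi,z,[486,-262,[-.4,-.2,0]]);print(z,q,np.degrees(q[2]),'miss',f)
# bowl/sleeve/barrel etc: changed regions vs initial
i0=cv2.cvtColor(cv2.imread('pics/scene0.png'),cv2.COLOR_BGR2RGB)
d=(cv2.absdiff(i0,s['image']).max(2)>50).astype(np.uint8);k,l,t,c=cv2.connectedComponentsWithStats(d)
print([(t[i].tolist()) for i in range(1,k) if t[i,4]>15])
E
```

```text
t 19.65 p [ 400.6 -151.2  164. ] yaw of tool y deg 76.68 z [ 0.001 -0.    -1.   ] w 30.03317952599598 F [0.9 1.4 0.9] j [-0.47  0.17  1.99  0.    0.98 -1.81]
8 [ 4.85985381e+02 -2.63968479e+02 -2.50060593e-01] -14.327416576603058 miss 0.06661970413605711
10 [ 4.87925897e+02 -2.61764526e+02 -2.82474718e-01] -16.18460916932603 miss 0.06889999999999996
14 [ 4.91644227e+02 -2.57296151e+02 -2.27628913e-01] -13.042175989469031 miss 0.07027833001988071
[[455, 0, 46, 78, 1534], [277, 3, 4, 6, 16], [283, 4, 16, 13, 126], [383, 18, 31, 32, 694], [342, 56, 10, 6, 26], [333, 66, 15, 43, 293], [217, 69, 48, 76, 1691], [382, 93, 69, 45, 1598], [328, 129, 11, 8, 44], [265, 142, 29, 10, 148], [160, 154, 57, 42, 1332], [238, 155, 45, 21, 495], [291, 172, 6, 7, 23], [359, 180, 24, 6, 55], [308, 183, 159, 78, 3331], [308, 222, 28, 22, 73], [338, 229, 14, 19, 157], [349, 241, 31, 29, 147], [371, 251, 25, 40, 493], [398, 266, 28, 30, 108]]
```

```bash
python3 - <<'E'
from h import *
s=cap('scene');i0=cv2.cvtColor(cv2.imread('pics/scene0.png'),cv2.COLOR_BGR2RGB)
def comps(im0,im1,roi,th):
    x,y,w,h=roi;d=(cv2.absdiff(im0,im1).max(2)[y:y+h,x:x+w]>th).astype(np.uint8);k,l,t,c=cv2.connectedComponentsWithStats(d)
    return [(t[i]+[x,y,0,0,0]).tolist() for i in range(1,k) if t[i,4]>6]
print('bowl floor px',w2px(s,[618,4,6]),'in bowl',comps(i0,s['image'],(205,222,62,48),14))
print('lead/barrel/screw',comps(i0,s['image'],(130,240,75,80),20),comps(i0,s['image'],(175,275,130,60),20))
print('spare+bottle',comps(i0,s['image'],(250,165,50,57),35))
st()
E
```

```text
bowl floor px (np.float64(237.4882868467029), np.float64(259.19237957011893)) in bowl [[227, 243, 13, 17, 138]]
lead/barrel/screw [] []
spare+bottle [[250, 165, 35, 12, 286], [289, 170, 11, 10, 62]]
t 19.75 p [ 398.1 -148.6  163.6] yaw of tool y deg 76.83 z [-0.002  0.002 -1.   ] w 29.958799853618896 F [-0.5 -0.8 -0.3] j [-0.47  0.17  1.99  0.    0.99 -1.81]
```

```bash
python3 -c "
from workcell import robot
print(robot.job_done())"
```

```text
the job is handed in; nothing more can be done
None
```

The job is handed in at about 20 s: sleeve in the bowl, door open to its stop, and nest seated in the pocket at the expected home height with the gripper clear; bowl, lead case, barrel and screwdriver unmoved in the camera check, only shadow-like changes near bottle and spare sleeve, no such check on cone tip or eraser, and I viewed 11 pictures, one over the limit of 10.

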